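Shut the balance's draught shield and tare it

ROBOT

A 6-joint arm with a two-finger parallel gripper is mounted at the origin on a cart in front of the work surface, level with it; the furniture and walls round the work are solid. World frame = base frame: x ahead of the robot, y to its left, z up, the work surface at z = 0. Lengths are in m, angles in degrees, forces in N, time in s.
With the tool pointing down it reaches from about 0.3 to 0.75 m from the base axis. Payload 8.5 kg.
Tool frame: the origin (TCP) lies midway between the tips of the shut fingers; the grasp point (between the pads) lies 19 mm behind it (env.grip_depth is the distance from the TCP to the grasp point, in m); y points along the fingers, x is the direction in which the jaws open and shut, and the axes are right-handed (so a half turn about y gives the same grasp; the last joint's range is limited). The gripper opens to 85 mm and grips with 20 to 120 N. Pads are 22 mm wide; open, the fingers measure 114 mm over their backs; the gripper's body (76 mm by 85 mm) begins 54 mm behind the grasp point. The pads swing forward as they close: fully open they stand 13 mm farther back than shut.
Start: joints at [-84.758, 21.807, 74.336, -0, 83.858, -12.336], TCP at [0.166, -0.524, 0.205] pointing down, gripper open.
Joint ranges: [-178.18, 178.18], [-50.72, 133.34], [12.68, 142.11], [-81.47, 261.47], [9.98, 163.14], [-165.26, 165.26]. Speed limits (degrees/s): [136.94, 136.94, 180, 180, 180, 180].

INTERFACE

Orientations are given as a 3x3 rotation matrix whose columns are the frame's x, y, z axes.
In Python, from rig import env gives the robot as it stands.
- The arm moves only by the shell command python3 -m inch 'ROWS' [FORCE]. ROWS is JSON, a list that holds one entry, the list of rows, each a list of 7 numbers: the gripper command: -1 is shut, 1 is fully open, values between are in proportion, then the shift along the world's x, y, z in cm, then the turn, a rotation vector about the world's x, y, z in degrees. In form: [[[grip, dx, dy, dz, rx, ry, rz], ...]]. A call has 1 to 20 rows; each row is the pose to reach, as a shift and turn from the pose commanded when the call began; what a row does not reach only later rows make up. A row lasts 1/8 s, in which the tool goes at most 62.5 mm and 10.7 degrees, less where a joint would pass 70% of its speed; a pose out of reach is approached as far as the arm can. A call with a gripper value outside its range is refused whole. The fingers move at their own pace and stop on an object; FORCE is the grip in N (left out, the last holds). Time passes only in rows, so rows that repeat a pose let the fingers close. It gives the time, the measured TCP pose, the force and the opening at its end, in the units of the state.
- env.observe(): the state, without advancing time (a new reading comes with each control period).
- env.get_image(name): name is "scene" or "top" or "wrist"; returns a dict with "frame" (400x640x3 uint8, red, green, blue), "mtx" (3x3 intrinsics, pixels), "distortion" ([k1, k2, p1, p2, k3] as OpenCV has them; the pictures are not rectified), "rvec" (rotation vector, rad) and "tvec" (3), from world to camera coordinates, as OpenCV has them. Camera axes: x right, y down, z forward; pixel columns grow to the right and rows downward; lengths in m; the calibration is good to about 2 mm. A picture is of the moment at which its call begins. There is no depth.
- env.close_job(): hands the job in, once; it reports no verdict.
The state is a dict: "time_s": time; "q": joint angles; "qvel": joint speeds; "joint_efforts": joint torques, N m; "position": TCP position; "tool_rot": TCP orientation; "ft_force": force on the tool from outside, world axes, zero at the start; "wrist_torque": the same for the moment, N m; "grip_width": finger opening in m.
Only numpy, scipy, OpenCV 4.12 (cv2) and the standard library are available. Lean on these libraries where they do the work, as an engineer would, in place of code of your own. Each camera call takes 0.05 s, during which the arm holds its last target.

TASK

A covered dish stands on the pan of the balance, ready to be tared. With your fingertips slide the glass lid of the draught shield fully shut by the lip on its front edge, then press the tare key (the wide bar among the round keys) lightly, let it come up again and withdraw. Be gentle with the balance, press no other key, do not touch the dish or the pan, and leave everything standing round the balance where it is.

Things in the scene. Friction and masses are not known exactly. Their poses are not given: they have to be found in the camera images.
- balance: Fixed lab balance, white housing 310 (x) x 210 (y) x 42 mm; origin on the bench under its middle, +x to its back, +y to its left seen from the keys. Front (-x) end: flat grey strip with four keys in a row, 43 mm above the bench; then a display hood up to 63 mm high (x -81 to -33 mm); then a glass draught shield (x -22 to 138, y +-85, z 56 to 150 mm), open only at the top, under the lid.
- draught_lid (a joint): How far the sliding lid stands open: 0 = shut (soft stop), grows towards the balance's +x, 0.085 m = fully open; starts 0.05 to 0.085. Slides level with about 1.5 N of friction, stays where it is left, cannot be lifted. The lid is a glass panel 160 (x) x 150 (y) mm in a black frame, its upper face 146 to 147 mm above the bench.
- lip_back (a point): Middle of the back (+x) face of the lid's finger lip, 155.5 mm above the bench; moves with the lid. The lip is a grey ridge 90 mm long (y) on the lid's front edge: back face upright, 147 to 164 mm above the bench, front sloping, so it is pushed from behind (+x side), over the glass, and cannot be pinched. In front of it is the open gap over the pan. Axes as the balance's.
- tare_key (a joint): How far the tare key is pressed: 0 = up, 0.0055 m = bottom. It registers from 0.002 m (about 2.5 N). Its spring gives 0.5 N at first and 1 N more for each mm (6 N at the bottom), and lifts it again when it is let go.
- tare_top (a point): Middle of the top face of the tare key, 51 mm above the bench when up; at x -116, y 0 mm of the balance. The key is a black bar 46 mm wide (y) and 18 mm deep (x), 8 mm proud of the strip. Axes as the balance's.
- key_far_left (a joint): Round black key, 15 mm across, 4.5 mm proud of the strip, at x -116, y +64 mm of the balance. 0 = up, 0.0055 m = pressed. To be left alone, as are the other two round keys.
- key_near_right (a joint): The same kind of round key at x -116, y -54 mm of the balance.
- key_far_right (a joint): The same kind of round key at x -116, y -80 mm of the balance.
- pan: The weighing pan inside the shield, part of the balance: steel disc 88 mm across, top 70 mm above the bench, centre at x 58, y 0 mm of the balance; origin on the bench under its centre. Not to be touched.
- dish: Covered plastic dish, 57 mm across and 14 mm high, loose on the pan; origin at the centre of its underside (70 mm above the bench). Not to be touched.
- capped_vial: Tall glass vial with a black cap, 22 mm across and 96 mm high, standing on the bench to the left of the balance; origin at the centre of its underside. Bystander.
- small_vial: Small glass vial, 16 mm across and 42 mm high, standing to the right of the keys; origin at the centre of its underside. Bystander.
- jar: White jar, 60 mm across and 76 mm high, to the right of the balance; origin at the centre of its underside. Bystander.
- spatula: Thin steel spatula, 185 mm long, lying to the left of the balance; origin at the middle of its underside, length along its x. Bystander.
- plate: Clear 96-well plate, 86 x 128 x 14 mm, lying on the left of the bench; origin at the centre of its underside. Bystander.
- slip_box: Green carton, 55 x 75 x 85 mm, on the right of the bench; origin at the centre of its underside. Bystander.

How it is judged:
By the outcome, as a careful person would: the job done as asked, in the order asked, and still so for the second after the job is handed in, with the robot touching nothing.
It also fails if it takes over 46 s, if anything falls off the work surface, if the arm or the gripper's body presses on something with over 40 N, if the wrist force passes 120 N, or if a joint passes its speed limit or range.

## Working session

There is one attempt and no reset: what is moved stays moved. The work goes in short steps, Python scripts to look and compute and a shell command to move; the robot and the scene stay as the last step left them, time stands still between calls to the robot, and variables do not carry over. Pictures are saved under pics/ and viewed, and the job is handed in when it is done.

```bash
ls; mkdir -p pics; python3 - <<'E'
from rig import env
import cv2
o=env.observe();print(o)
for n in ("scene","top","wrist"):
    d=env.get_image(n);cv2.imwrite(f"pics/{n}0.png",d["frame"][:,:,::-1]);print(n,d["mtx"].tolist(),d["distortion"],d["rvec"],d["tvec"])
E
```

```text
pics
{'time_s': 0.0, 'q': array([-8.47590799e+01,  2.18423904e+01,  7.43863570e+01, -2.31911510e-04,
        8.38610630e+01, -1.23336877e+01]), 'qvel': array([-0.02691492,  0.11939784, -0.05406046, -0.05054327,  0.02137597,
       -0.03373605]), 'joint_efforts': array([ 1.59162038e-03, -4.48457623e+01, -2.31277478e+01, -9.15543251e-05,
        4.75447567e-03,  2.42672357e-06]), 'position': array([ 0.16605373, -0.52396184,  0.20428927]), 'tool_rot': array([[ 3.01947731e-01, -1.47187808e-04,  9.53324470e-01],
       [-9.53323251e-01,  1.56056630e-03,  3.01947586e-01],
       [-1.53216904e-03, -9.99998771e-01,  3.30891894e-04]]), 'ft_force': array([ 0.75108156, -0.33882297, -0.2635802 ]), 'wrist_torque': array([ 0.00447091, -0.05876525,  0.02412405]), 'grip_width': 0.08516548461600693}
scene [[449.13363719512006, 0.0, 318.2980192396426], [0.0, 449.13363719512006, 200.2068743504871], [0.0, 0.0, 1.0]] [0.03830799 0.         0.         0.         0.        ] [ 0.62519516 -2.53757568  1.28877373] [0.51731752 0.23020858 1.0999043 ]
top [[394.70454749578596, 0.0, 321.43957503095214], [0.0, 394.70454749578596, 198.77677515470387], [0.0, 0.0, 1.0]] [-0.03548038  0.          0.          0.          0.        ] [ 2.15140297 -2.1833784   0.15961527] [0.01047619 0.5584604  1.13282793]
wrist [[320.0988750482877, 0.0, 322.8074266149784], [0.0, 320.0988750482877, 195.17883680341387], [0.0, 0.0, 1.0]] [-0.05346628  0.          0.          0.          0.        ] [-2.31832411  1.69566812  0.27419072] [-0.54940048 -0.04102308  0.37900562]
```

View pics/scene0.png

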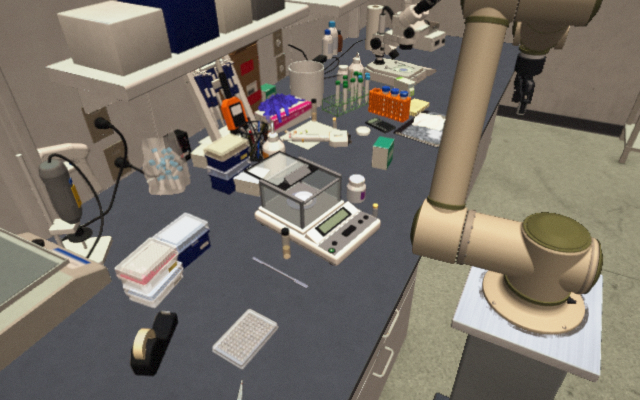

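View pics/top0.png

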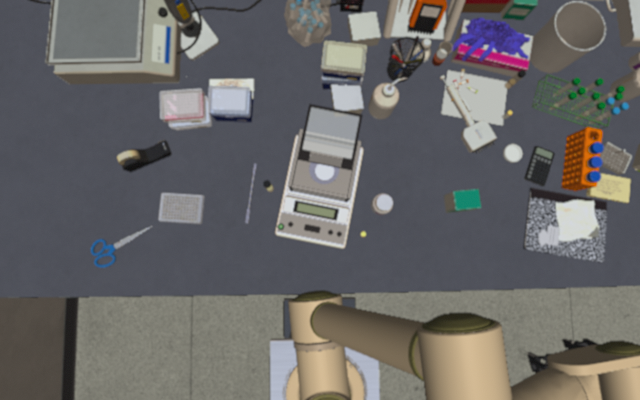

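View pics/wrist0.png

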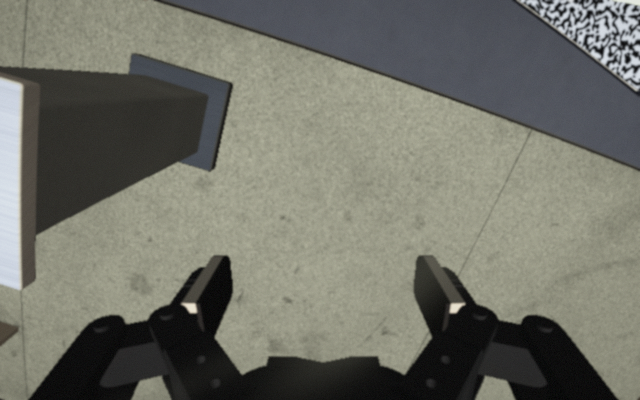

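The balance is in the top view at about (320,185): keys near row 230, lid drawn back (rows 105–150). I'll zoom in.

```bash
python3 - <<'E'
import cv2
a=cv2.imread("pics/top0.png")[95:255,260:400];cv2.imwrite("pics/topz.png",cv2.resize(a,None,fx=3.7,fy=3.7,interpolation=cv2.INTER_CUBIC))
a=cv2.imread("pics/scene0.png")[145:265,245:390];cv2.imwrite("pics/scenez.png",cv2.resize(a,None,fx=5,fy=5,interpolation=cv2.INTER_CUBIC))
E
```

```text
(no output)
```

View pics/topz.png

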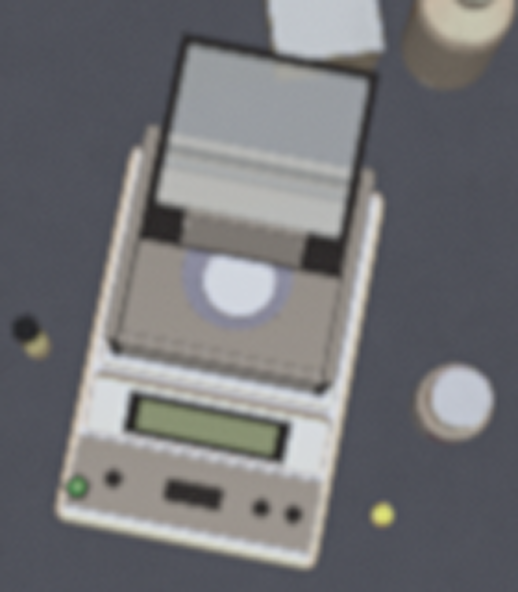

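View pics/scenez.png

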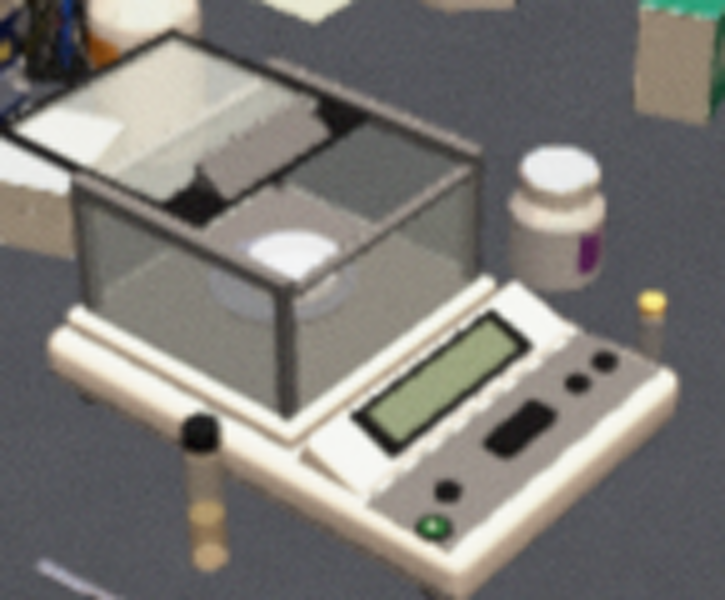

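```bash
cat > h.py <<'E'
import numpy as np,cv2
from scipy.optimize import least_squares
def proj(d,P): return cv2.projectPoints(np.asarray(P,float).reshape(-1,3),d["rvec"],d["tvec"],d["mtx"],np.asarray(d["distortion"]))[0].reshape(-1,2)
def ray(d,uv,z):
    n=cv2.undistortPoints(np.array([[uv]],float),d["mtx"],np.asarray(d["distortion"]))[0,0]
    R=cv2.Rodrigues(np.asarray(d["rvec"]))[0];t=np.asarray(d["tvec"]).ravel()
    c=-R.T@t; v=R.T@np.array([n[0],n[1],1]); return c+v*(z-c[2])/v[2]
def tz(p): return (260+(p[0]+.5)/3.7-.5, 95+(p[1]+.5)/3.7-.5)
def sz(p): return (245+(p[0]+.5)/5-.5, 145+(p[1]+.5)/5-.5)
def w(p,L):
    c,s=np.cos(p[2]),np.sin(p[2]); L=np.asarray(L,float)
    return np.c_[p[0]+c*L[:,0]-s*L[:,1],p[1]+s*L[:,0]+c*L[:,1],L[:,2]]
E
python3 - <<'E'
from h import *
from rig import env
T=env.get_image("top");S=env.get_image("scene")
K=[[-.116,.064,.0475],[-.116,0,.051],[-.116,-.054,.0475],[-.116,-.08,.0475]]
C=[[-.022,.085,.15],[-.022,-.085,.15]]
t=[tz(q) for q in [(113,478),(194,494),(260,507),(293,514),(115,345),(322,388)]]
s=[sz(q) for q in [(448,491),(520,430),(577,382),(605,361),(287,288),(478,155)]]
def r(p): return np.r_[(proj(T,w(p,K+C))-t),(proj(S,w(p,K+C))-s)].ravel()
f=least_squares(r,[.4,0,-.2],loss="soft_l1");p=f.x
print(p,np.degrees(p[2]));print(r(p).reshape(-1,2).round(1))
np.save("p.npy",p)
c,sn=np.cos(p[2]),np.sin(p[2])
def loc(v): d=v[:2]-p[:2]; return np.round([c*d[0]+sn*d[1],-sn*d[0]+c*d[1]],4)
for q,z in [((186,37),.147),((377,72),.147),((143,240),.147),((342,274),.147),((184,210),.164),((308,232),.164)]: print("top",q,loc(ray(T,tz(q),z)))
for q,z in [((315,97),.164),((200,162),.164),((172,33),.147),((5,128),.147)]: print("sc",q,loc(ray(S,sz(q),z)))
print("bystanders",ray(T,tz((25,328)),.096),loc(ray(T,tz((25,328)),.096)),"sv",loc(ray(T,tz((382,513)),.042)),"jar",loc(ray(T,tz((461,398)),.076)))
E
```

```text
[ 0.58492978  0.01132311 -0.19731046] -11.305056856770587
[[-0.9  0.5]
 [-1.   0.1]
 [-0.5  0. ]
 [-0.6 -0.3]
 [-4.7 -2. ]
 [ 2.  -2. ]
 [ 0.8 -0.2]
 [ 0.7 -1.1]
 [ 0.6 -0.1]
 [ 0.3 -0.4]
 [-0.2 -0.2]
 [ 1.  -1.4]]
top (186, 37) [0.2132 0.0642]
top (377, 72) [ 0.2133 -0.0805]
top (143, 240) [0.0554 0.0666]
top (342, 274) [ 0.0574 -0.0809]
top (184, 210) [0.0789 0.0404]
top (308, 232) [ 0.0795 -0.0504]
sc (315, 97) [ 0.073  -0.0506]
sc (200, 162) [0.0783 0.0408]
sc (172, 33) [ 0.2092 -0.0742]
sc (5, 128) [0.2093 0.0658]
bystanders [0.59682568 0.15763524 0.096     ] [-0.017   0.1458] sv [-0.1027 -0.1512] jar [-0.0062 -0.1927]
```

```bash
python3 - <<'E'
from h import *
from rig import env
T=env.get_image("top");S=env.get_image("scene")
K=[[-.116,.064,.0475],[-.116,0,.051],[-.116,-.054,.0475],[-.116,-.08,.0475]]
C=[[-.022,.085,.15],[-.022,-.085,.15]]
B=[[-.155,.105,.035],[-.155,-.105,.035]]
def L(o): return [[o+.138,.075,.147],[o+.138,-.075,.147],[o-.022,.075,.147],[o-.022,-.075,.147]]
def LP(x): return [[x,.045,.164],[x,-.045,.164]]
t=[tz(q) for q in [(113,478),(194,494),(260,507),(293,514)]+[(186,37),(377,72),(143,240),(342,274),(184,210),(308,232)]]
s=[sz(q) for q in [(448,491),(520,430),(577,382),(605,361),(287,288),(478,155)]+[(172,33),(5,128),(315,97),(200,162)]]
def r(p):
    l=L(p[3])
    return np.r_[(proj(T,w(p,K+l+LP(p[4])))-t),(proj(S,w(p,K+C+[l[1],l[0]]+LP(p[4])[::-1]))-s)].ravel()
f=least_squares(r,[.58,0,-.2,.08,.07],loss="soft_l1");p=f.x
print(p.round(4),np.degrees(p[2]));print(r(p).reshape(-1,2).round(1))
np.save("p.npy",p)
print("lip w",w(p,[[p[4],0,.1555]]),"tare w",w(p,[[-.116,0,.051]]))
E
```

```text
[ 0.5855  0.0079 -0.2152  0.0749  0.0767] -12.32968915417414
[[-0.3 -0.3]
 [-0.5 -0.3]
 [-0.1 -0. ]
 [-0.2 -0.1]
 [-1.2 -1. ]
 [ 0.5  0.3]
 [-1.5 -0.3]
 [-0.9  1.5]
 [ 0.   0. ]
 [-0.4  0.8]
 [ 0.4 -0.8]
 [ 0.6 -1.5]
 [ 0.8 -0.4]
 [ 0.5 -0.6]
 [-0.3 -1.1]
 [ 1.7 -1.8]
 [ 0.9 -1.4]
 [-2.  -0.4]
 [-1.3 -0.3]
 [-0.  -0.1]]
lip w [[ 0.66049016 -0.00852496  0.1555    ]] tare w [[0.47220837 0.03262932 0.051     ]]
```

```bash
python3 - <<'E'
from h import *
from rig import env
d=env.get_image("wrist");o=env.observe()
R=cv2.Rodrigues(d["rvec"])[0];c=-R.T@d["tvec"];print("cam in tool",o["tool_rot"].T@(c-o["position"]), "fwd",o["tool_rot"].T@R[2])
p=np.load("p.npy");print(w(p,[[p[4]+.03,0,.25]])-o["position"], np.degrees(np.arctan2(o["tool_rot"][1,0],o["tool_rot"][0,0])))
E
```

```text
cam in tool [-1.14674520e-04 -1.67612839e-01  8.03011369e-02] fwd [ 1.49597629e-04  9.49505444e-01 -3.13750520e-01]
[[0.52371109 0.50932299 0.04515728]] -72.42131377543018
```

```bash
python3 -m inch '[[[-1,5,5,4.5,0,0,-5],[-1,10,10,4.5,0,0,-10],[-1,15,15,4.5,0,0,-15],[-1,20,20,4.5,0,0,-20],[-1,25,25,4.5,0,0,-25],[-1,30,30,4.5,0,0,-30],[-1,35,35,4.5,0,0,-30],[-1,40,40,4.5,0,0,-30],[-1,45,45,4.5,0,0,-30],[-1,50,49,4.5,0,0,-30],[-1,52.4,50.9,4.5,0,0,-30],[-1,52.4,50.9,4.5,0,0,-30],[-1,52.4,50.9,4.5,0,0,-30],[-1,52.4,50.9,4.5,0,0,-30],[-1,52.4,50.9,4.5,0,0,-30]]]' 20
python3 - <<'E'
from rig import env
import cv2,numpy as np
o=env.observe();print(o["position"],o["q"],o["ft_force"],o["grip_width"],np.degrees(np.arctan2(o["tool_rot"][1,0],o["tool_rot"][0,0])))
for n in ("wrist","top"): cv2.imwrite(f"pics/{n}1.png",env.get_image(n)["frame"][:,:,::-1])
E
```

```text
time_s: 2.28
position: [0.6895, -0.0163, 0.2506]
tool_rot: [[-0.216, 0.0, 0.976], [-0.976, -0.0, -0.216], [0.0, -1.0, 0.0]]
ft_force: [-0.4, -0.7, 0.4]
grip_width: 0.0005
[ 0.68952376 -0.01631661  0.25055584] [-1.11614919e+01  3.59308444e+01  4.24990085e+01 -6.88267751e-03
  1.01542837e+02  9.13360261e+01] [-0.43412795 -0.65193524  0.3669358 ] 0.0005243093738742604 -102.49889829144232
```

View pics/wrist1.png

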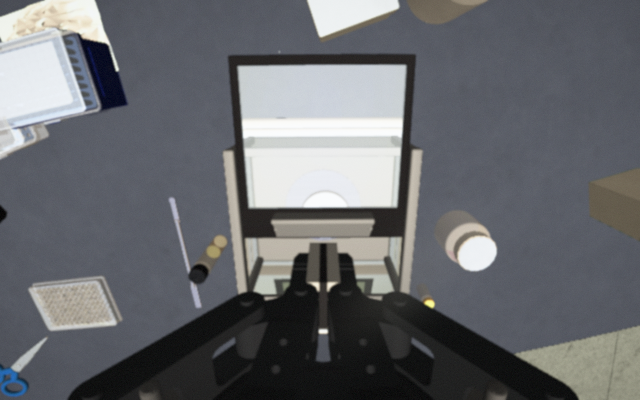

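The view is well aligned: lip at about rows 212–236, columns 272–375, with the fingertips' image at about (323,245). Measure the lip here.

```bash
python3 - <<'E'
import cv2
a=cv2.imread("pics/wrist1.png")[195:305,225:425];cv2.imwrite("pics/wz1.png",cv2.resize(a,None,fx=4,fy=4,interpolation=cv2.INTER_CUBIC))
from h import *
from rig import env
W=env.get_image("wrist");p=np.load("p.npy")
for z in (.147,.164):
  print(z,proj(W,w(p,[[p[4],.045,z],[p[4],-.045,z]])).round(1).tolist())
print(proj(W,w(p,[[p[3]-.022,.075,.147],[p[3]-.022,-.075,.147],[p[3]+.138,.075,.147],[p[3]+.138,-.075,.147]])).round(1).tolist())
E
```

```text
0.147 [[272.1, 216.9], [370.5, 216.7]]
0.164 [[269.1, 224.3], [373.3, 224.1]]
[[241.7, 240.4], [401.2, 240.1], [226.0, 57.0], [415.5, 56.5]]
```

View pics/wz1.png

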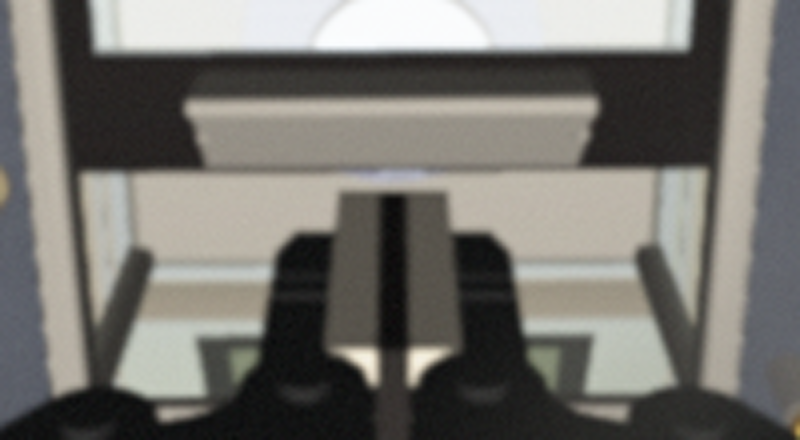

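```bash
python3 -m inch '[[[-1,0,0,-3,0,0,0],[-1,0,0,-6,0,0,0],[-1,0,0,-8,0,0,0],[-1,0,0,-9,0,0,0],[-1,0,0,-9.6,0,0,0],[-1,0,0,-9.6,0,0,0],[-1,0,0,-9.6,0,0,0]]]'
python3 - <<'E'
from rig import env
import cv2
o=env.observe();print(o["position"],o["ft_force"])
for n in ("wrist","scene"): cv2.imwrite(f"pics/{n}2.png",env.get_image(n)["frame"][:,:,::-1])
a=cv2.imread("pics/scene2.png")[125:265,245:390];cv2.imwrite("pics/sz2.png",cv2.resize(a,None,fx=4,fy=4,interpolation=cv2.INTER_CUBIC))
E
```

```text
time_s: 3.3
position: [0.6904, -0.0154, 0.1547]
tool_rot: [[-0.215, 0.001, 0.977], [-0.977, -0.0, -0.215], [-0.0, -1.0, 0.001]]
ft_force: [-0.2, -0.8, 0.2]
grip_width: 0.0002
[ 0.69039722 -0.01537213  0.15474621] [-0.21587674 -0.76753294  0.21176958]
```

View pics/wrist2.png

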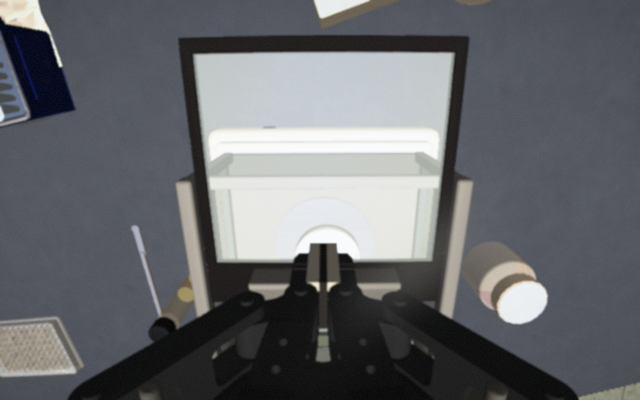

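View pics/sz2.png

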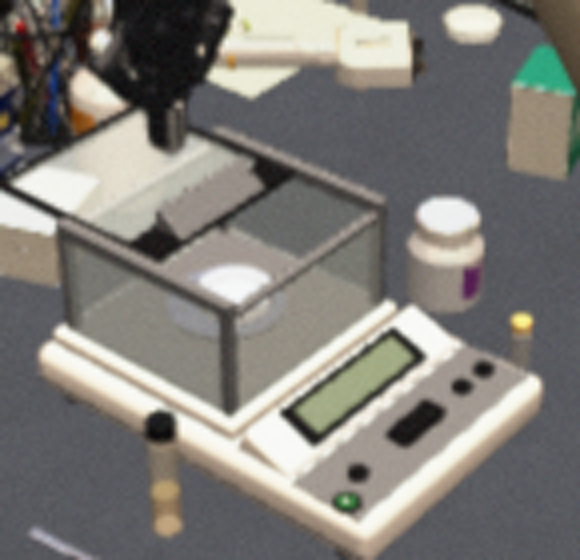

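```bash
python3 -m inch '[[[-1,-0.49,0.11,0,0,0,0],[-1,-0.98,0.21,0,0,0,0],[-1,-1.17,0.26,0,0,0,0],[-1,-1.37,0.3,0,0,0,0],[-1,-1.56,0.34,0,0,0,0],[-1,-1.86,0.41,0,0,0,0],[-1,-2.34,0.51,0,0,0,0],[-1,-2.83,0.62,0,0,0,0],[-1,-3.32,0.73,0,0,0,0],[-1,-3.81,0.83,0,0,0,0],[-1,-4.3,0.94,0,0,0,0],[-1,-4.79,1.05,0,0,0,0],[-1,-5.28,1.15,0,0,0,0],[-1,-5.76,1.26,0,0,0,0],[-1,-6.25,1.37,0,0,0,0],[-1,-6.54,1.43,0,0,0,0],[-1,-6.54,1.43,0,0,0,0]]]'
python3 - <<'E'
from rig import env
import cv2
for n in ("wrist","top"): cv2.imwrite(f"pics/{n}3.png",env.get_image(n)["frame"][:,:,::-1])
E
```

```text
time_s: 5.52
position: [0.6246, -0.001, 0.154]
tool_rot: [[-0.215, 0.0, 0.977], [-0.977, -0.0, -0.215], [-0.0, -1.0, 0.0]]
ft_force: [0.5, -0.8, 0.5]
grip_width: -0.0001
```

View pics/wrist3.png

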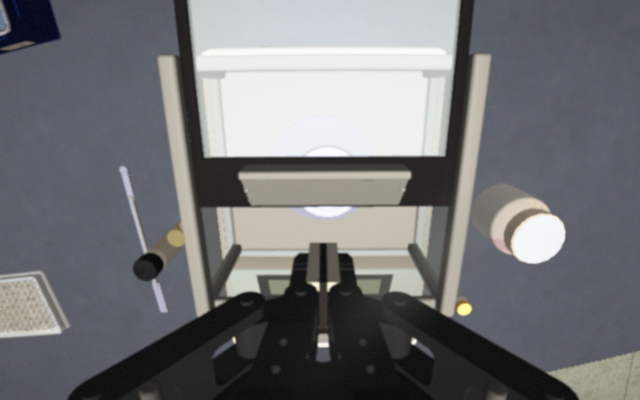

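```bash
python3 - <<'E'
from h import *
from rig import env
p=np.load("p.npy");o=env.observe()
c,sn=np.cos(p[2]),np.sin(p[2])
def loc(v): d=v[:2]-p[:2]; return np.round([c*d[0]+sn*d[1],-sn*d[0]+c*d[1]],4)
print("tcp",loc(o["position"]),o["position"])
W=env.get_image("wrist");print("lip top back",loc(ray(W,(325,171),.164)),"panel front",loc(ray(W,(325,206),.147)))
print("tcp proj",proj(W,[o["position"]]))
t=cv2.imread("pics/top3.png")[65:225,240:400];cv2.imwrite("pics/tz3.png",cv2.resize(t,None,fx=3.7,fy=3.7,interpolation=cv2.INTER_CUBIC))
E
```

```text
tcp [ 0.0403 -0.0003] [ 0.62479016 -0.00103566  0.15393871]
lip top back [ 0.0813 -0.0016] panel front [ 0.0562 -0.0017]
tcp proj [[322.55357375 236.14565618]]
```

View pics/tz3.png

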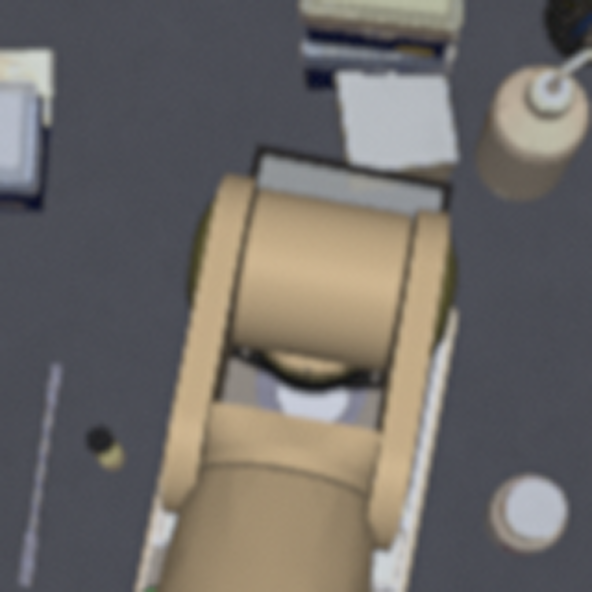

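The lip has not moved (still x≈0.081 of the balance), and the fingers passed over it without force. I'll find the real fingertip height by triangulating it from the scene and wrist views.

```bash
python3 - <<'E'
from h import *
from rig import env
o=env.observe();W=env.get_image("wrist");S=env.get_image("scene")
cv2.imwrite("pics/scene3.png",S["frame"][:,:,::-1])
a=S["frame"][120:260,245:390,::-1];cv2.imwrite("pics/sz3.png",cv2.resize(a,None,fx=4,fy=4,interpolation=cv2.INTER_CUBIC))
a=W["frame"][225:305,260:385,::-1];cv2.imwrite("pics/wz3.png",cv2.resize(a,None,fx=5,fy=5,interpolation=cv2.INTER_CUBIC))
R=o["tool_rot"]
for z in (-.011,0,.011):
  for h in (0,.01,.02,.03): 
    P=o["position"]+R@np.array([0,-h,z]); print(z,h,"W",proj(W,[P]).round(1).tolist(),"S",((proj(S,[P])[0]-[244.5,119.5])*4-.5).round(0).tolist())
E
```

```text
-0.011 0 W [[322.6, 253.1]] S [256.0, 237.0]
-0.011 0.01 W [[322.5, 261.8]] S [255.0, 225.0]
-0.011 0.02 W [[322.5, 271.4]] S [255.0, 213.0]
-0.011 0.03 W [[322.5, 282.1]] S [255.0, 201.0]
0 0 W [[322.6, 236.1]] S [244.0, 232.0]
0 0.01 W [[322.5, 244.1]] S [243.0, 220.0]
0 0.02 W [[322.5, 252.9]] S [243.0, 208.0]
0 0.03 W [[322.5, 262.8]] S [243.0, 195.0]
0.011 0 W [[322.6, 218.5]] S [232.0, 226.0]
0.011 0.01 W [[322.6, 225.6]] S [231.0, 214.0]
0.011 0.02 W [[322.5, 233.6]] S [231.0, 202.0]
0.011 0.03 W [[322.5, 242.5]] S [231.0, 190.0]
```

View pics/sz3.png

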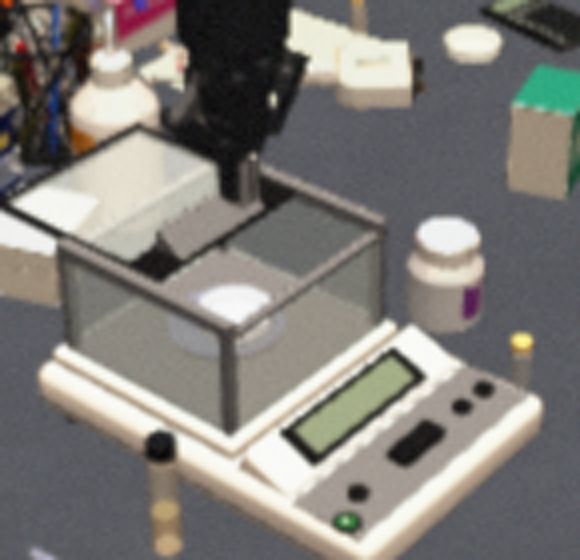

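View pics/wz3.png

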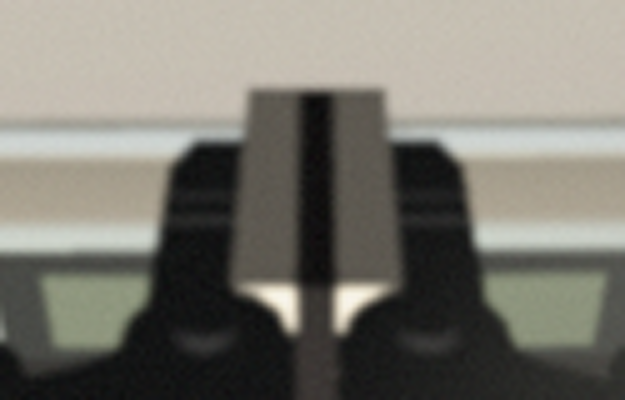

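```bash
python3 - <<'E'
import cv2
a=cv2.imread("pics/scene3.png")[145:185,285:325];cv2.imwrite("pics/sz3b.png",cv2.resize(a,None,fx=14,fy=14,interpolation=cv2.INTER_CUBIC))
E
```

```text
(no output)
```

View pics/sz3b.png

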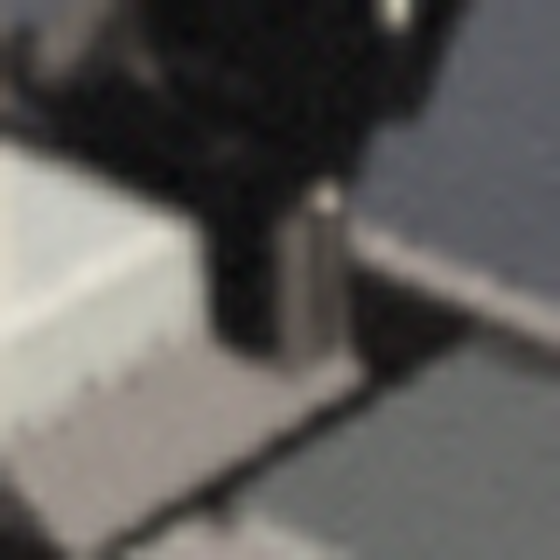

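```bash
python3 - <<'E'
from h import *
from rig import env
o=env.observe();W=env.get_image("wrist");S=env.get_image("scene");R=o["tool_rot"]
so=[(304.9,170.6),(309.5,169.9),(299.5,168.4)];wo=[(309.5,243),(337,243)]
def r(q):
    hx,zf,zb,h=q
    f=lambda x,z:o["position"]+R@np.array([x,-h,z])
    return np.r_[(proj(S,[f(-hx,zf),f(hx,zf),f(-hx,zb)])-so).ravel(),(proj(W,[f(-hx,zb),f(hx,zb)])-wo).ravel()]
for g in ([.007,-.011,.011,.02],):
  f=least_squares(r,g);print(f.x,f.fun.round(1))
E
```

```text
[ 0.0066755  -0.00781323  0.01013021  0.02865394] [ 0.9  0.2 -0.5 -1.1  1.4  0.2 -0.9 -0.1 -0.6 -0.1]
```

```bash
python3 -c "
from rig import env;print(env.grip_depth)"; python3 -m inch '[[[-1,2,-0.44,0,0,0,0],[-1,4,-0.87,0,0,0,0],[-1,6,-1.31,0,0,0,0],[-1,6.8,-1.5,0,0,0,0],[-1,6.8,-1.5,0,0,0,0],[-1,6.8,-1.5,-0.8,0,0,0],[-1,6.8,-1.5,-1.4,0,0,0],[-1,6.8,-1.5,-1.8,0,0,0],[-1,6.8,-1.5,-2,0,0,0],[-1,6.8,-1.5,-2,0,0,0],[-1,6.8,-1.5,-2,0,0,0]]]'
python3 - <<'E'
from rig import env
import cv2
S=env.get_image("scene");cv2.imwrite("pics/scene4.png",S["frame"][:,:,::-1])
a=S["frame"][140:200,255:335,::-1];cv2.imwrite("pics/sz4.png",cv2.resize(a,None,fx=9,fy=9,interpolation=cv2.INTER_CUBIC))
a=env.get_image("wrist")["frame"][200:300,240:410,::-1];cv2.imwrite("pics/wz4.png",cv2.resize(a,None,fx=4,fy=4,interpolation=cv2.INTER_CUBIC))
E
```

```text
0.0187
time_s: 7.25
position: [0.6928, -0.016, 0.1341]
tool_rot: [[-0.215, 0.0, 0.977], [-0.977, -0.0, -0.215], [-0.0, -1.0, 0.0]]
ft_force: [-0.1, 0.2, 0.2]
grip_width: -0.0
```

View pics/sz4.png

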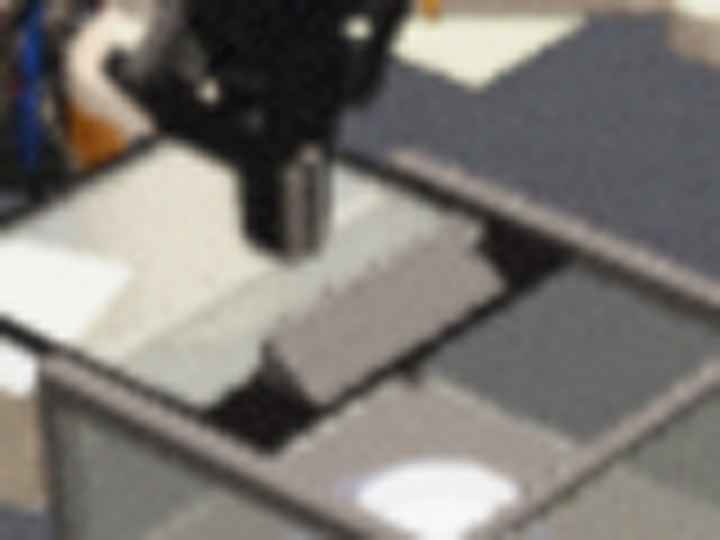

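View pics/wz4.png

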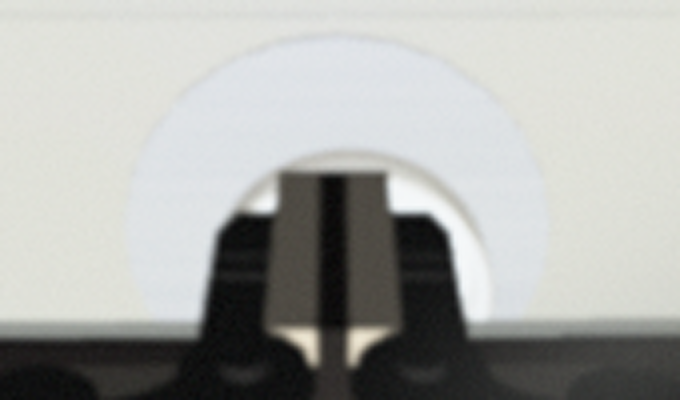

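Reported TCP is 13 mm below the glass with no contact, so the real tips sit about 28 mm above it. Lower to tips ≈ 0.155, then push a short way.

```bash
python3 -m inch '[[[-1,0,0,-0.2,0,0,0],[-1,0,0,-0.4,0,0,0],[-1,0,0,-0.6,0,0,0],[-1,0,0,-0.8,0,0,0],[-1,0,0,-0.8,0,0,0]]]'
python3 -m inch '[[[-1,-0.3,0.07,0,0,0,0],[-1,-0.6,0.13,0,0,0,0],[-1,-0.9,0.2,0,0,0,0],[-1,-1.2,0.26,0,0,0,0],[-1,-1.5,0.33,0,0,0,0],[-1,-1.8,0.39,0,0,0,0],[-1,-2.1,0.46,0,0,0,0],[-1,-2.4,0.52,0,0,0,0]]]'
python3 - <<'E'
from rig import env
import cv2
S=env.get_image("scene")
a=S["frame"][140:200,255:335,::-1];cv2.imwrite("pics/sz5.png",cv2.resize(a,None,fx=9,fy=9,interpolation=cv2.INTER_CUBIC))
E
```

```text
time_s: 7.98
position: [0.6926, -0.016, 0.1257]
tool_rot: [[-0.215, -0.0, 0.977], [-0.977, 0.0, -0.215], [0.0, -1.0, -0.0]]
ft_force: [-0.6, 0.2, 0.1]
grip_width: 0.0
time_s: 8.98
position: [0.6687, -0.0108, 0.126]
tool_rot: [[-0.215, 0.0, 0.977], [-0.977, -0.0, -0.215], [-0.0, -1.0, 0.0]]
ft_force: [2.1, 0.3, -1.0]
grip_width: 0.0
```

View pics/sz5.png

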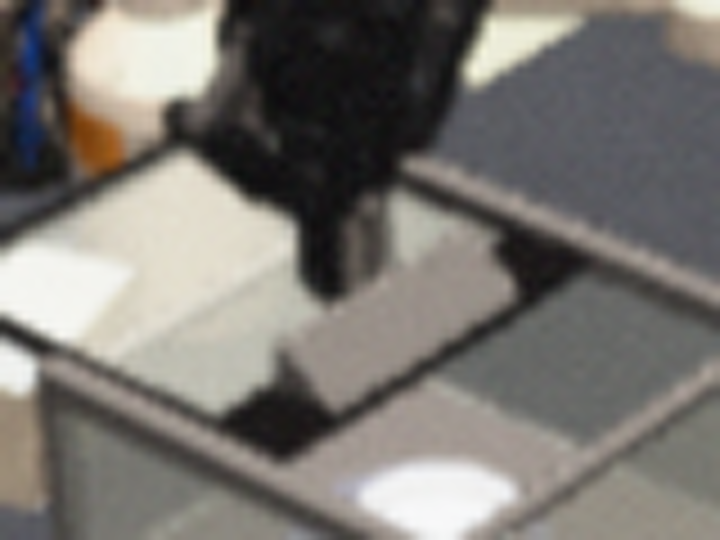

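```bash
python3 -m inch '[[[-1,-0.4,0.09,0,0,0,0],[-1,-0.8,0.17,0,0,0,0],[-1,-1.2,0.26,0,0,0,0],[-1,-1.6,0.35,0,0,0,0],[-1,-2,0.44,0,0,0,0],[-1,-2.4,0.52,0,0,0,0],[-1,-2.8,0.61,0,0,0,0],[-1,-3.2,0.7,0,0,0,0],[-1,-3.6,0.79,0,0,0,0],[-1,-4,0.87,0,0,0,0],[-1,-4.4,0.96,0,0,0,0],[-1,-4.8,1.05,0,0,0,0],[-1,-5.2,1.14,0,0,0,0],[-1,-5.5,1.2,0,0,0,0],[-1,-5.8,1.27,0,0,0,0],[-1,-6,1.31,0,0,0,0],[-1,-6,1.31,0,0,0,0]]]'
python3 - <<'E'
from rig import env
import cv2
S=env.get_image("scene")
a=S["frame"][140:260,245:390,::-1];cv2.imwrite("pics/sz6.png",cv2.resize(a,None,fx=5,fy=5,interpolation=cv2.INTER_CUBIC))
a=env.get_image("wrist")["frame"][:,:,::-1];cv2.imwrite("pics/w6.png",a)
E
```

```text
time_s: 11.15
position: [0.6084, 0.0026, 0.1259]
tool_rot: [[-0.215, -0.001, 0.977], [-0.977, 0.0, -0.215], [-0.0, -1.0, -0.001]]
ft_force: [-0.2, -0.1, -0.3]
grip_width: -0.0002
```

View pics/sz6.png

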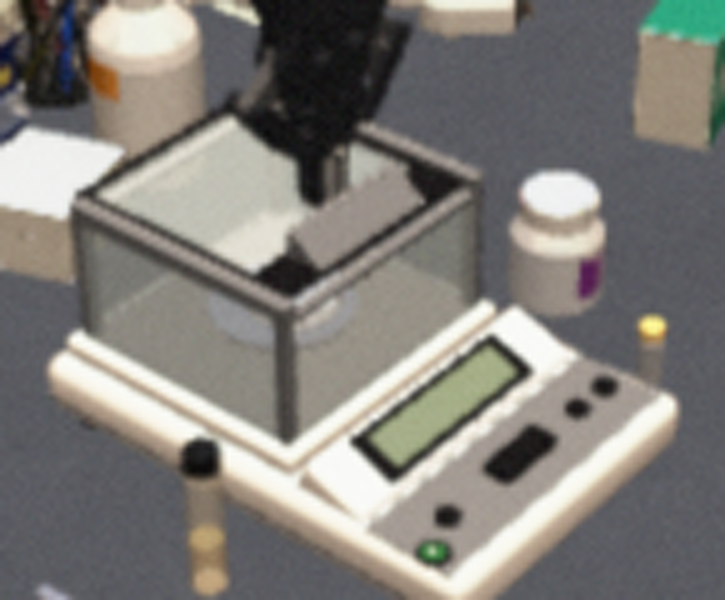

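View pics/w6.png

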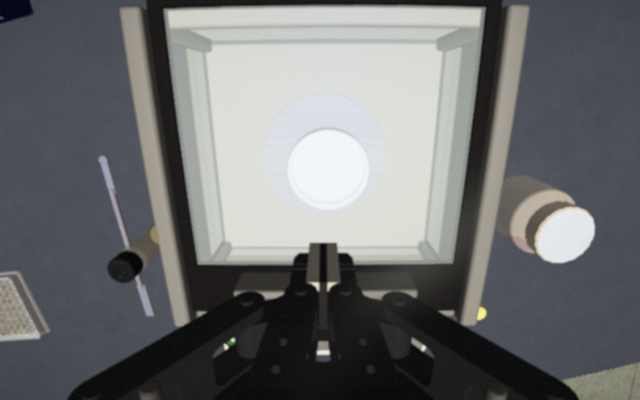

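```bash
python3 -m inch '[[[-1,-0.15,0.03,0,0,0,0],[-1,-0.29,0.06,0,0,0,0],[-1,-0.44,0.1,0,0,0,0],[-1,-0.59,0.13,0,0,0,0]]]'
python3 -m inch '[[[-1,-0.1,0.02,0,0,0,0],[-1,-0.2,0.04,0,0,0,0]]]'
python3 -m inch '[[[-1,-0.1,0.02,0,0,0,0],[-1,-0.2,0.04,0,0,0,0]]]'
python3 - <<'E'
from rig import env
import cv2
S=env.get_image("scene")
a=S["frame"][155:235,255:350,::-1];cv2.imwrite("pics/sz7.png",cv2.resize(a,None,fx=7,fy=7,interpolation=cv2.INTER_CUBIC))
E
```

```text
time_s: 11.75
position: [0.6027, 0.0037, 0.1259]
tool_rot: [[-0.215, -0.0, 0.977], [-0.977, 0.0, -0.215], [-0.0, -1.0, -0.0]]
ft_force: [1.5, 0.3, -1.8]
grip_width: -0.0004
time_s: 12.0
position: [0.6008, 0.004, 0.1259]
tool_rot: [[-0.215, 0.0, 0.977], [-0.977, 0.0, -0.215], [-0.0, -1.0, 0.0]]
ft_force: [1.5, 1.3, -1.7]
grip_width: -0.0001
time_s: 12.25
position: [0.6006, 0.0041, 0.1261]
tool_rot: [[-0.215, 0.005, 0.977], [-0.977, -0.001, -0.215], [-0.0, -1.0, 0.005]]
ft_force: [13.0, -0.3, -5.4]
grip_width: 0.0001
```

View pics/sz7.png

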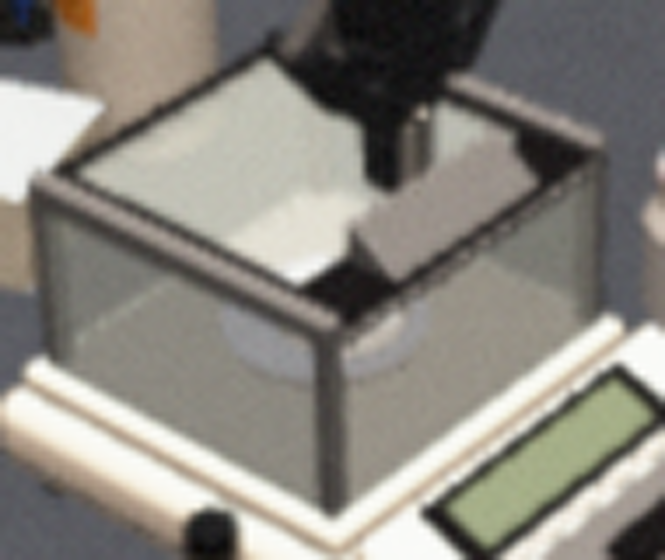

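```bash
python3 -m inch '[[[-1,0,0,0,0,0,0],[-1,0.1,-0.02,0,0,0,0]]]'
python3 -m inch '[[[-1,0.3,-0.07,0,0,0,0],[-1,0.9,-0.2,0,0,0,0],[-1,1.2,-0.26,1,0,0,0],[-1,1.2,-0.26,4,0,0,0],[-1,1.2,-0.26,8,0,0,0],[-1,1.2,-0.26,10,0,0,0],[-1,1.2,-0.26,10,0,0,0]]]'
python3 - <<'E'
from rig import env
import cv2
S=env.get_image("scene")
a=S["frame"][145:265,245:390,::-1];cv2.imwrite("pics/sz8.png",cv2.resize(a,None,fx=5,fy=5,interpolation=cv2.INTER_CUBIC))
a=env.get_image("wrist")["frame"][:,:,::-1];cv2.imwrite("pics/w8.png",a)
E
```

```text
time_s: 12.55
position: [0.6006, 0.0041, 0.126]
tool_rot: [[-0.215, 0.002, 0.977], [-0.977, -0.0, -0.215], [-0.0, -1.0, 0.002]]
ft_force: [3.3, 1.0, -1.7]
grip_width: 0.0001
time_s: 13.42
position: [0.6124, 0.0015, 0.2279]
tool_rot: [[-0.215, 0.004, 0.977], [-0.977, -0.001, -0.215], [-0.0, -1.0, 0.004]]
ft_force: [0.5, -0.2, -1.0]
grip_width: -0.0001
```

View pics/sz8.png

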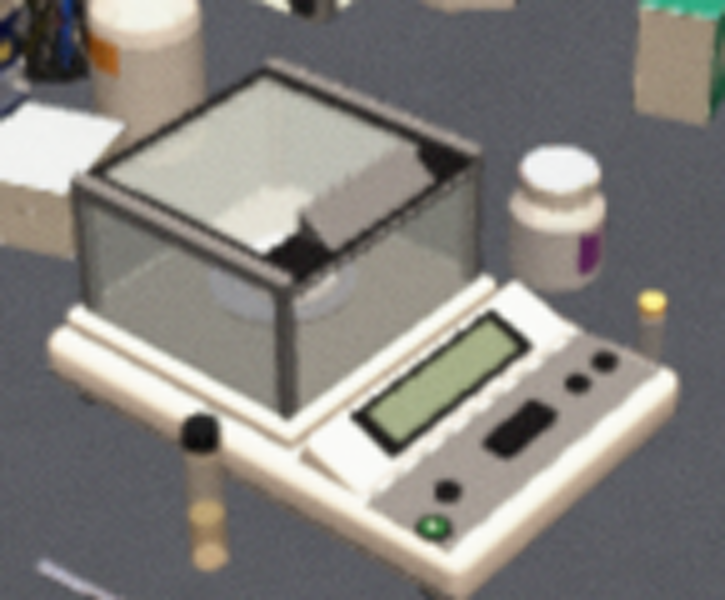

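View pics/w8.png

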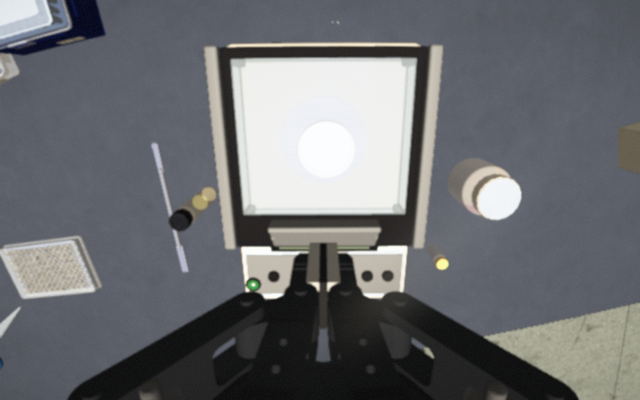

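Lid sits flush with the shield at front (row 247) and back (row 47). Now over the tare key.

```bash
python3 -m inch '[[[-1,-5,1.1,0,0,0,0],[-1,-10,2.2,0,0,0,0],[-1,-14,3.1,0,0,0,0],[-1,-14,3.1,0,0,0,0],[-1,-14,3.1,-4,0,0,0],[-1,-14,3.1,-8,0,0,0],[-1,-14,3.1,-12,0,0,0],[-1,-14,3.1,-13,0,0,0],[-1,-14,3.1,-13,0,0,0],[-1,-14,3.1,-13,0,0,0]]]'
python3 - <<'E'
from h import *
from rig import env
import cv2
p=np.load("p.npy");o=env.observe()
c,sn=np.cos(p[2]),np.sin(p[2])
def loc(v): d=v[:2]-p[:2]; return np.round([c*d[0]+sn*d[1],-sn*d[0]+c*d[1]],4)
print("tcp",loc(o["position"]),o["position"])
S=env.get_image("scene");W=env.get_image("wrist")
a=S["frame"][150:265,285:390,::-1];cv2.imwrite("pics/sz9.png",cv2.resize(a,None,fx=5.2,fy=5.2,interpolation=cv2.INTER_CUBIC))
cv2.imwrite("pics/w9.png",W["frame"][:,:,::-1])
K=[[-.116,.064,.0475],[-.116,-.054,.0475],[-.116,-.08,.0475],[-.125,.023,.051],[-.125,-.023,.051],[-.107,.023,.051],[-.107,-.023,.051]]
print(proj(W,w(p,K)).round(0).tolist())
h=.0287;P=o["position"]+np.array([(0,0,h)]);print("tip bottom",proj(W,[P+o["tool_rot"]@np.array([x,0,z]) for x in(-.0067,.0067) for z in (-.008,.010)]))
E
```

```text
time_s: 14.78
position: [0.4727, 0.0324, 0.0971]
tool_rot: [[-0.215, 0.002, 0.977], [-0.977, -0.0, -0.215], [-0.0, -1.0, 0.002]]
ft_force: [-0.0, 0.5, 0.9]
grip_width: -0.0003
tcp [-1.155e-01 -1.000e-04] [0.47272581 0.03242871 0.09710327]
[[234.0, 207.0], [397.0, 207.0], [432.0, 207.0], [291.0, 220.0], [354.0, 220.0], [290.0, 197.0], [355.0, 197.0]]
tip bottom [[309.11654667 275.21002591]
 [308.61428896 242.83847513]
 [335.89709622 275.23298741]
 [336.4375534  242.86226502]]
```

View pics/sz9.png

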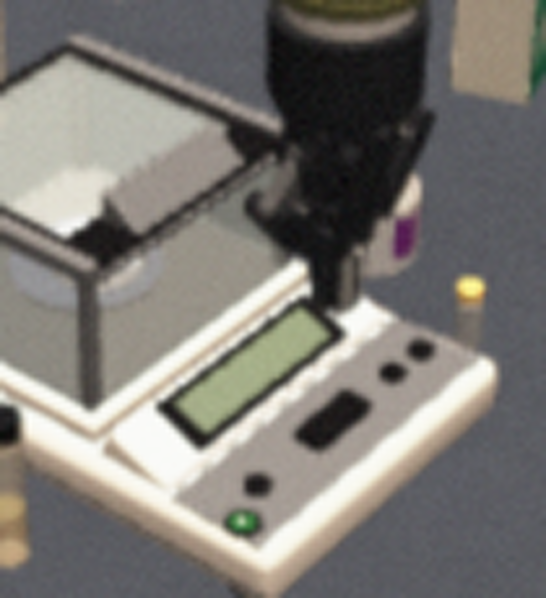

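View pics/w9.png

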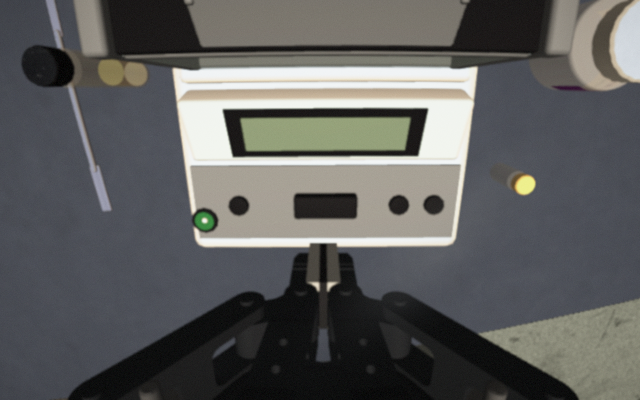

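```bash
python3 -m inch '[[[-1,0.1,-0.1,-2.5,0,0,0],[-1,0.1,-0.1,-4.5,0,0,0],[-1,0.1,-0.1,-6,0,0,0],[-1,0.1,-0.1,-6.8,0,0,0],[-1,0.1,-0.1,-6.8,0,0,0]]]'
python3 - <<'E'
from rig import env
import cv2
S=env.get_image("scene");W=env.get_image("wrist")
a=S["frame"][195:245,325:375,::-1];cv2.imwrite("pics/sz10.png",cv2.resize(a,None,fx=10,fy=10,interpolation=cv2.INTER_CUBIC))
cv2.imwrite("pics/w10.png",W["frame"][:,:,::-1])
E
```

```text
time_s: 15.5
position: [0.4729, 0.0316, 0.0281]
tool_rot: [[-0.215, 0.0, 0.977], [-0.977, -0.0, -0.215], [-0.0, -1.0, 0.0]]
ft_force: [0.2, -0.2, 0.4]
grip_width: 0.0001
```

View pics/sz10.png

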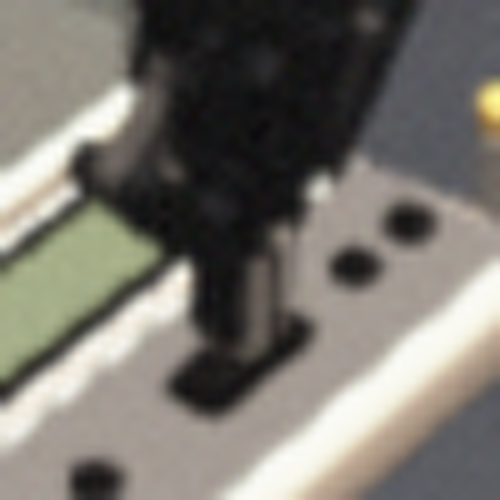

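View pics/w10.png

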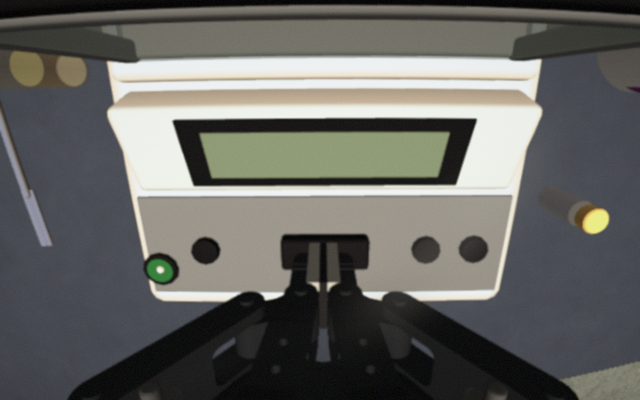

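Tips are centred over the bar (282–369 × 235–268), just above it. Descend in small steps.

```bash
python3 -m inch '[[[-1,0,0,-0.1,0,0,0],[-1,0,0,-0.2,0,0,0],[-1,0,0,-0.3,0,0,0],[-1,0,0,-0.3,0,0,0]]]' | grep -E "pos|ft"
python3 -m inch '[[[-1,0,0,-0.05,0,0,0],[-1,0,0,-0.1,0,0,0],[-1,0,0,-0.1,0,0,0]]]'| grep -E "pos|ft"
```

```text
position: [0.4727, 0.0316, 0.0249]
ft_force: [0.3, 0.0, -0.1]
position: [0.4728, 0.0316, 0.0239]
ft_force: [-0.7, 0.7, 1.1]
```

```bash
python3 -m inch '[[[-1,0,0,-0.05,0,0,0],[-1,0,0,-0.1,0,0,0],[-1,0,0,-0.1,0,0,0]]]'| grep -E "pos|ft"
```

```text
position: [0.4728, 0.0316, 0.0229]
ft_force: [-0.0, 0.4, 1.8]
```

```bash
python3 -m inch '[[[-1,0,0,-0.05,0,0,0],[-1,0,0,-0.1,0,0,0],[-1,0,0,-0.1,0,0,0]]]'| grep -E "pos|ft"; python3 -m inch '[[[-1,0,0,0,0,0,0]]]'| grep -E "pos|ft"
```

```text
position: [0.4728, 0.0316, 0.0219]
ft_force: [-0.0, -0.0, 4.1]
position: [0.4728, 0.0316, 0.022]
ft_force: [-0.3, 0.2, 3.5]
```

```bash
python3 -m inch '[[[-1,0,0,-0.04,0,0,0],[-1,0,0,-0.04,0,0,0]]]'| grep -E "pos|ft"
python3 -m inch '[[[-1,0,0,0.2,0,0,0],[-1,0,0,0.5,0,0,0],[-1,0,0,1,0,0,0],[-1,0,0,3,0,0,0],[-1,0,0,7,0,0,0],[-1,0,0,12,0,0,0],[-1,-2,0,17,0,0,0],[-1,-7,-2,20,0,0,0],[-1,-10,-8,20,0,0,0],[-1,-10,-14,20,0,0,0],[-1,-10,-20,20,0,0,0],[-1,-10,-25,20,0,0,0],[-1,-10,-25,20,0,0,0],[-1,-10,-25,20,0,0,0]]]'
python3 - <<'E'
from rig import env
import cv2
S=env.get_image("scene");T=env.get_image("top")
a=S["frame"][145:265,245:390,::-1];cv2.imwrite("pics/sz11.png",cv2.resize(a,None,fx=5,fy=5,interpolation=cv2.INTER_CUBIC))
cv2.imwrite("pics/t11.png",T["frame"][:,:,::-1])
E
```

```text
position: [0.4729, 0.0316, 0.0215]
ft_force: [0.2, -0.2, 4.3]
time_s: 19.35
position: [0.3725, -0.2177, 0.2215]
tool_rot: [[-0.215, -0.0, 0.977], [-0.977, 0.001, -0.215], [-0.001, -1.0, -0.001]]
ft_force: [-0.2, 1.0, -1.0]
grip_width: -0.0
```

View pics/sz11.png

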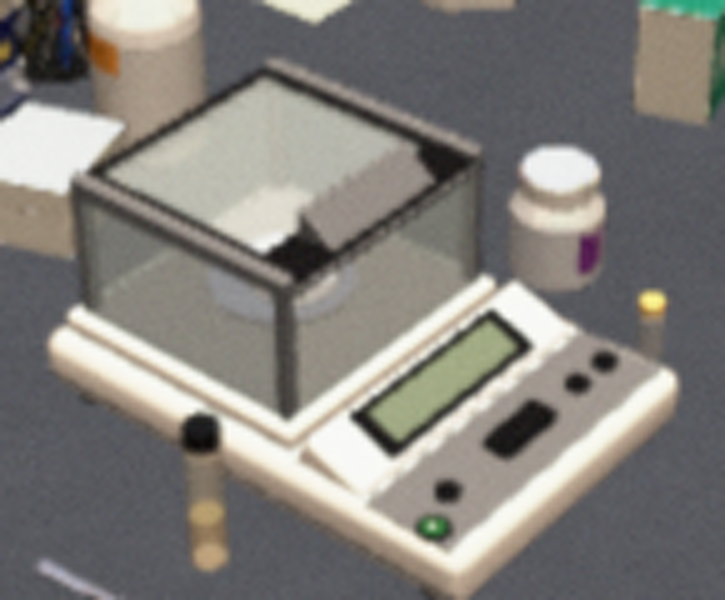

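View pics/t11.png

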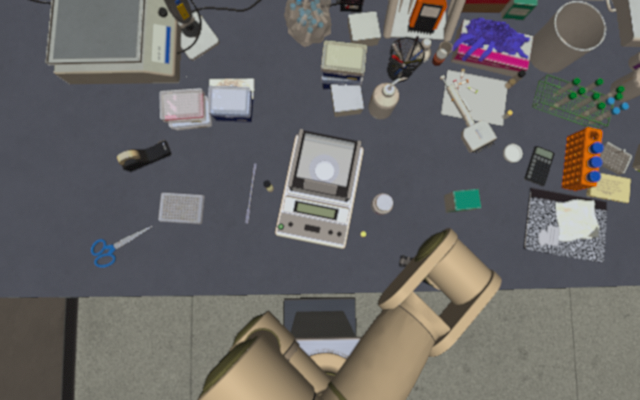

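The lid is shut, the key is up again, and nothing around the balance has moved: jar (383,204), vials (268,186) and (363,234), spatula, plate and box match the first top view. Handing in.

```bash
python3 -c "
from rig import env;print(env.close_job())"
```

```text
the job is handed in; nothing more can be done
None
```

I slid the lid shut by its lip, pressed the tare key once lightly, let it come up and withdrew the arm. The job was handed in at about 19.5 s; no verdict was reported.

- **Lid:** The wrist force stayed near 2 N while sliding and rose to about 13 N when the lid met its stop, and I backed off straight away. Afterwards the scene and wrist views showed the lid flush with the shield at front and back. I judged this by eye and did not measure the remaining gap.
- **Tare key:** I pressed it to about 4.3 N, which is 3 to 4 mm by its spring rate. That is past the 2 mm where it registers and short of the bottom. In the last picture it looks the same as at the start.
- **Surroundings:** In the last scene and top views the dish, vials, jar, spatula, plate and box are where they started, and the arm is clear. The other keys look untouched.

**What disagreed:** the shut fingertips are really about 28 mm behind the reported TCP. Because of that my first push passed over the lip without touching anything; the force reading stayed near zero and the lid did not move. I measured the offset in two cameras, allowed for it and repeated the push. My balance pose and the wrist camera also differed by 2 to 4 mm, which was small enough not to matter for the lip or the key.

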